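# Find the bowed tile by rocking it on the slab

## Robot

A 7-joint arm with a two-finger parallel gripper is mounted at the origin on a cart in front of the work surface, level with it; the furniture and walls round the work are solid. World frame = base frame: x ahead of the robot, y to its left, z up, the work surface at z = 0. Lengths are in m, angles in rad, forces in N, time in s.
With the tool pointing down it reaches from about 0.4 to 0.85 m from the base axis. Payload 10.4 kg.
Tool frame: the origin (TCP) lies on the centre line of the jaws, within the pads' length; the fingertips stand 11 mm ahead of it and the grasp point (between the pads) lies 8 mm behind it (tip_reach is the distance from the TCP to the fingertips, in m); z points along the fingers, y is the line along which they close (so a half turn about z gives the same grasp; the last joint's range is limited). The gripper opens to 85 mm and grips with 20 to 120 N. Pads are 22 mm wide; open, the fingers measure 114 mm over their backs; the gripper's body (76 mm by 85 mm) begins 54 mm behind the grasp point. The pads swing forward as they close: fully open they stand 13 mm farther back than shut.
Start: joints at [1.196, 0.332, -0.065, 1.46, 0.022, 1.35, -0.088], TCP at [0.215, -0.587, 0.242] pointing down, gripper open.
Joint ranges: [-2.6, 2.6], [-0.5, 2.12], [-1.47, 1.34], [0.16, 2.42], [-1.27, 4.41], [0.06, 2.06], [-2.6, 2.6]. Speed limits (rad/s): [2.22, 2.22, 2.79, 2.79, 3.14, 3.14, 3.14].

## Interface

Orientations are given as a unit quaternion [x, y, z, w].
In Python, from workcell import get_obs, camera, hand_in, tip_reach gives the robot as it stands. The module is installed in compiled form; this text tells all that it offers.
- The arm moves only by the tool move_arm, never from a script. Its argument "plan" is a list of rows, each an object with "delta_pos": the shift along the tool's x, y, z in fractions of the full range, 1 being 0.6 m, a list of three; "turn": the turn, a rotation vector about the tool's x, y, z in parts of the range, where 1.0 means 2 pi rad, a list of three; "fingers": the closure, from 0 (fully open) to 1 (shut). A call has 1 to 12 rows; each row is the pose to reach, as a shift and turn from the pose commanded when the call began, along the tool's axes at that moment; what a row does not reach only later rows make up. A row lasts 1/8 s, in which the tool goes at most 62.5 mm and 10.7 degrees, less where a joint would pass 70% of its speed; a pose out of reach is approached as far as the arm can. Shift and turn numbers lie between -1 and 1, and a call with a number outside is refused. A call with a gripper value outside its range is refused whole. The fingers move at their own pace and stop on an object; "force" is the grip in N (left out, the last holds). Time passes only in rows, so rows that repeat a pose let the fingers close. It gives the time, the measured TCP pose, the force, the opening and the grip force at its end, in the units of the state.
- get_obs(): the state, without advancing time (a new reading comes with each control period).
- camera(name): name is "scene" or "top"; returns a dict with "color" (400x640x3 uint8, red, green, blue), "range_z" (400x640 float32, m along the optical axis (not along the pixel's ray), 0 where there is no reading), "fx", "fy", "cx", "cy" (pixels), "R" (3x3) and "t" (3): a world point X has camera coordinates R X + t. Camera axes: x right, y down, z forward; pixel columns grow to the right and rows downward; lengths in m; the calibration is good to about 2 mm. A picture is of the moment at which its call begins.
- hand_in(): hands the job in; it is judged then, once.
The state is a dict: "clock": time; "joint_pos": joint angles; "joint_velocities": joint speeds; "tau": joint torques, N m; "position": TCP position; "ee_rot": TCP orientation; "ft_force": force on the tool from outside, world axes, zero at the start; "torque": the same for the moment, N m; "grip_width": opening from 0.0 (shut) to 1.0 (fully open); "grasp_force": force on a finger pad.
Only numpy, scipy, OpenCV 4.12 (cv2) and the standard library are available. Lean on these libraries where they do the work, as an engineer would, in place of code of your own. Each camera call takes 0.05 s, during which the arm holds its last target. There are 200 camera calls.

## Task

One of the three white tiles on the black stone slab is bowed underneath and seesaws. Check the one with the blue dot, then green, then red, each by gently pressing its dotted end down with the closed fingertips for about a second; then press the plain end of the one that dipped right down to the slab for a second, pick it up and lay it level across the middle of the two metal bars in the wooden tray without dropping it. Leave the two sound tiles lying where they are and the other things on the desk undisturbed.

Things in the scene. Friction and masses are not known exactly. Their poses are not given: they have to be found in the camera images.
- tile_a: White-topped tile bar on a dark clay base, 120 x 40 x 18 mm, 0.18 kg, blue dot on its flat top near one end. Origin: centre of its underside; x along it to the dotted end, z up. Two of the three tiles are flat beneath. One, not told which, is bowed: a 16 mm wide flat belly amid its length, the underside rising from it to 8 mm at either end. All rest level.
- tile_b: White-topped tile bar on a dark clay base, 120 x 40 x 18 mm, 0.18 kg, green dot on its flat top near one end. Origin: centre of its underside; x along it to the dotted end, z up. Of the three, the bowed one dips about 0.15 rad when pushed with 1 to 2 N on top near an end, until its sloping underside meets the slab; let go, it falls level. Flat ones do not dip.
- tile_c: White-topped tile bar on a dark clay base, 120 x 40 x 18 mm, 0.18 kg, red dot on its flat top near one end. Origin: centre of its underside; x along it to the dotted end, z up. All three are brittle: over 30 N between a tile and the slab breaks it; touch down at 5 mm/s or less and press with 2 to 15 N. Which of them is bowed shows by rocking.
- slab: Black stone reference slab, 205 x 150 mm, fixed; its flat top is 15 mm above the desk. Origin at the centre of its underside (desk level), x along its 205 mm length, y across. The three tiles lie side by side along its x, their length across it, centres about 75 mm apart.
- tray: Shallow open wooden tray, fixed, 150 (x) x 170 (y) mm outside, 22 mm high, walls and floor 4 mm thick. Origin: centre of its underside. Two fixed metal bars, 8 mm wide, run along x on its floor at y = -40 and +40 mm, tops 12 mm above the underside. A tile laid along y, centred, bridges both; the bowed one sinks 5 mm between them.
- mouse: Black computer mouse, 104 x 60 x 36 mm, loose bystander; origin at the centre of its underside.
- phone: Black phone lying flat, 149 x 73 x 8 mm, loose bystander; origin at the centre of its underside.
- tape: Roll of brown tape lying flat, 96 mm across, 48 mm high, loose bystander; origin at the centre of its underside.
- punch: Black hole punch, 62 x 114 x 45 mm, loose bystander; origin at the centre of its underside.

How it is judged:
On the way, in this order (a step that is already met when the one before it is completed fails the run):
1. the blue-dotted tile is pressed on the slab (contact force between the fingers and tile_a above 0.5 N and z of tile_a in the frame of slab below 0.02 m), for 0.5 s.
2. the green-dotted tile is pressed on the slab (contact force between the fingers and tile_b above 0.5 N and z of tile_b in the frame of slab below 0.02 m), for 0.5 s.
3. the red-dotted tile is pressed on the slab (contact force between the fingers and tile_c above 0.5 N and z of tile_c in the frame of slab below 0.02 m), for 0.5 s.
4. the bowed tile is held rocked down on its plain end, on the slab (((contact force between the fingers and tile_a above 0.2 N and contact force between tile_a and slab above 0.5 N and z of tile_a in the frame of slab below 0.03 m and angle between tile_a's own x axis and vertical below 1.4358 rad) or (contact force between the fingers and tile_b above 0.2 N and contact force between tile_b and slab above 0.5 N and z of tile_b in the frame of slab below 0.03 m and angle between tile_b's own x axis and vertical below 1.4358 rad) or (contact force between the fingers and tile_c above 0.2 N and contact force between tile_c and slab above 0.5 N and z of tile_c in the frame of slab below 0.03 m and angle between tile_c's own x axis and vertical below 1.4358 rad))), for 0.5 s.
At the end, for the whole second after the job is handed in: The bowed tile rests level (0.08 rad) across both tray bars, centred within 20 mm, square within 0.25 rad, its belly sunk between them (origin 4.5 to 9.8 mm above the tray's underside; a flat tile stands at 12); the other two lie flat on the slab within 30 mm of their starts (((x of tile_a in the frame of tray between -0.05 and 0.05 m and y of tile_a in the frame of tray between -0.02 and 0.02 m and z of tile_a in the frame of tray between 0.0045 and 0.0098 m and angle between tile_a's own z axis and vertical below 0.08 rad and angle between the x axis of tile_a and the y axis of tray, either way round below 0.25 rad and linear speed of tile_a below 0.02 m/s and distance of each of tile_b, tile_c from where it was at the start of the episode below 0.03 m and angle between each of tile_b, tile_c's own z axis and vertical below 0.05 rad and z of each of tile_b, tile_c in the frame of slab below 0.02 m) or (x of tile_b in the frame of tray between -0.05 and 0.05 m and y of tile_b in the frame of tray between -0.02 and 0.02 m and z of tile_b in the frame of tray between 0.0045 and 0.0098 m and angle between tile_b's own z axis and vertical below 0.08 rad and angle between the x axis of tile_b and the y axis of tray, either way round below 0.25 rad and linear speed of tile_b below 0.02 m/s and distance of each of tile_a, tile_c from where it was at the start of the episode below 0.03 m and angle between each of tile_a, tile_c's own z axis and vertical below 0.05 rad and z of each of tile_a, tile_c in the frame of slab below 0.02 m) or (x of tile_c in the frame of tray between -0.05 and 0.05 m and y of tile_c in the frame of tray between -0.02 and 0.02 m and z of tile_c in the frame of tray between 0.0045 and 0.0098 m and angle between tile_c's own z axis and vertical below 0.08 rad and angle between the x axis of tile_c and the y axis of tray, either way round below 0.25 rad and linear speed of tile_c below 0.02 m/s and distance of each of tile_a, tile_b from where it was at the start of the episode below 0.03 m and angle between each of tile_a, tile_b's own z axis and vertical below 0.05 rad and z of each of tile_a, tile_b in the frame of slab below 0.02 m))); the robot touches nothing.
It fails at once if a tile is pressed on the slab with more than 30 N (contact force between any of tile_a, tile_b, tile_c and slab above 30 N).
It fails at once if a tile is dropped ((height (world z) of tile_a above 0.045 m and contact force between tile_a and anything else below 0.02 N) or (height (world z) of tile_b above 0.045 m and contact force between tile_b and anything else below 0.02 N) or (height (world z) of tile_c above 0.045 m and contact force between tile_c and anything else below 0.02 N)).
It fails at once if a bystander (mouse, phone, tape roll, hole punch) is moved more than 20 mm (distance of any of mouse, phone, tape, punch from where it was at the start of the episode above 0.02 m).
It also fails if it takes over 72 s, if anything falls off the work surface, if the arm or the gripper's body presses on something with over 40 N, if the wrist force passes 120 N, or if a joint passes its speed limit or range.

## Working session

There is one attempt and no reset: what is moved stays moved. The work goes in short steps, Python scripts to look and compute and a tool call to move; the robot and the scene stay as the last step left them, time stands still between calls to the robot, and variables do not carry over. Pictures are saved under pics/ and viewed, at most 10 in all, crops included, and the job is handed in when it is done.

Besides the shell and the picture viewer there is one more tool, called after "Call:" as name([rows], argument=value, ...), one row to a line, values as JSON. move_arm: Moves the arm, as the interface text tells. Its arguments: {"type":"object","properties":{"plan":{"type":"array","items":{"type":"object","properties":{"delta_pos":{"type":"array","items":{"type":"number"}},"turn":{"type":"array","items":{"type":"number"}},"fingers":{"type":"number"}}}},"force":{"type":"number"}},"required":["plan"]}

```bash
mkdir -p pics
python3 - <<'E'
from workcell import *
import cv2,numpy as np
o=get_obs()
for k in o: print(k,np.round(o[k],4))
print(tip_reach)
for n in("top","scene"):
    c=camera(n); cv2.imwrite(f"pics/{n}0.png",c["color"][:,:,::-1]); np.savez(f"{n}0.npz",**c)
    print(n,c["fx"],c["cx"],c["cy"],np.round(c["R"],3).tolist(),np.round(c["t"],3), np.round(-c["R"].T@c["t"],3))
E
```

```text
clock 0.0
joint_pos [ 1.1964  0.3329 -0.0647  1.461   0.0216  1.3499 -0.0885]
joint_velocities [ 0.0004  0.0019 -0.0013 -0.0015  0.0011  0.0001 -0.0006]
tau [-1.00000e-03 -6.25445e+01  4.86000e-02 -3.91604e+01  1.62000e-02
  1.00000e-02 -0.00000e+00]
position [ 0.2152 -0.5864  0.2415]
ee_rot [ 9.846e-01  1.750e-01 -2.000e-04 -7.000e-04]
ft_force [-0.7922  0.1884  0.2087]
torque [-0.0286 -0.019   0.0208]
grasp_force 0.0
grip_width 0.9992
0.011
top 511.417811569378 314.73827100620514 206.4938066957238 [[0.016, -1.0, 0.024], [-0.998, -0.017, -0.056], [0.056, -0.023, -0.998]] [0.176 0.617 1.141] [0.549 0.213 1.169]
scene 371.04695477357194 311.73738563326185 196.8303813944633 [[-0.646, -0.763, 0.017], [-0.293, 0.228, -0.929], [0.705, -0.605, -0.371]] [0.556 0.189 0.716] [-0.09   0.814  0.432]
```

View pics/top0.png

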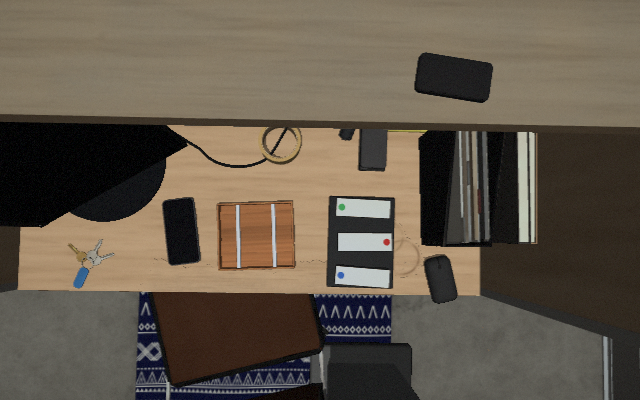

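View pics/scene0.png

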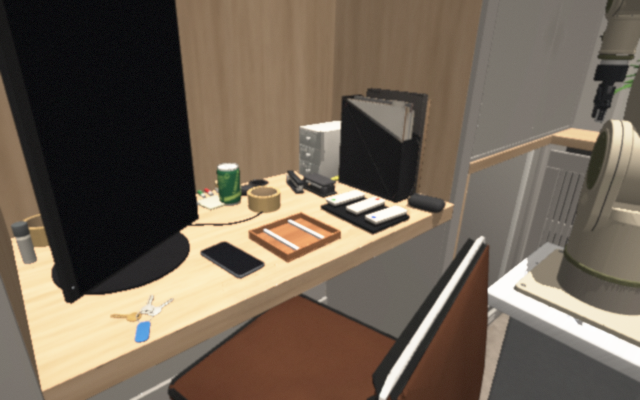

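The top view shows the tray (cols 218-295, rows 200-270), the slab (328-395, 196-288), and three tiles: green dot at (342,207), red dot at (387,242), blue dot at (341,275). The mouse is at (440,278), the phone at (181,231), the tape at (281,143), and the punch at (373,148). The scene view shows a walled desk with the arm outside it on the right.

```bash
cat > h.py <<'E'
import numpy as np,cv2
from scipy.spatial.transform import Rotation as Ro
def ray(c,uv,z):
    uv=np.atleast_2d(uv).astype(float); R=c["R"];C=-R.T@c["t"]
    d=np.c_[(uv[:,0]-c["cx"])/c["fx"],(uv[:,1]-c["cy"])/c["fy"],np.ones(len(uv))]@R
    return C+d*((z-C[2])/d[:,2])[:,None]
def cloud(c):
    v,u=np.mgrid[:400,:640]; z=c["range_z"]
    P=np.stack([(u-c["cx"])/c["fx"]*z,(v-c["cy"])/c["fy"]*z,z],-1)
    return (P-c["t"])@c["R"]
def rect(c,mask,z):
    n=max(cv2.findContours(mask.astype(np.uint8),0,cv2.CHAIN_APPROX_NONE)[0],key=cv2.contourArea)
    p=ray(c,n[:,0,:],z)[:,:2]; r=cv2.minAreaRect((p*1000).astype(np.float32)); return r
E
python3 - <<'E'
from h import *
c=dict(np.load("top0.npz")); P=cloud(c); hsv=cv2.cvtColor(c["color"],cv2.COLOR_RGB2HSV)
z=0.033
roi=np.zeros((400,640),bool); roi[190:295,320:400]=1
w=roi&(hsv[...,2]>150)&(hsv[...,1]<60)
n,l,s,ce=cv2.connectedComponentsWithStats(w.astype(np.uint8))
for i in range(1,n):
    if s[i,4]>200: print("tile",np.round(ce[i]),rect(c,l==i,z),"z",np.median(P[l==i],0).round(3))
for nm,h0,h1 in(("red",0,8),("green",45,85),("blue",95,130)):
    m=roi&(hsv[...,0]>=h0)&(hsv[...,0]<=h1)&(hsv[...,1]>120)&(hsv[...,2]>80)
    n,l,s,ce=cv2.connectedComponentsWithStats(m.astype(np.uint8)); i=1+np.argmax(s[1:,4]); print(nm,s[i],ray(c,ce[i],z).round(4))
r2=np.zeros((400,640),bool); r2[190:280,205:305]=1
ww=r2&(hsv[...,2]>140)&(hsv[...,1]<50)
n,l,s,ce=cv2.connectedComponentsWithStats(ww.astype(np.uint8))
for i in range(1,n):
    if s[i,4]>60: print("bar",rect(c,l==i,.012),np.median(P[l==i],0).round(3))
dark=roi&(hsv[...,2]<60); print("slab",rect(c,cv2.morphologyEx((dark|w).astype(np.uint8),cv2.MORPH_CLOSE,np.ones((5,5))),.015))
tr=r2&(hsv[...,1]>130); print("tray",rect(c,cv2.morphologyEx((tr|ww).astype(np.uint8),cv2.MORPH_CLOSE,np.ones((5,5))),.022))
for n,u,v in [("shelf",300,60),("shelfedge",300,115),("shelf2",400,120),("wallR",600,200),("wallR2",500,140),("wallR3",560,240),("folder",440,200),("folderedge",425,235),("book",525,240),("mouse",440,278),("punch",373,148),("tape",264,143),("monitor",60,180),("monR",185,145),("desk",250,285),("deskR",475,285),("R edge",482,293),("edgeR2",600,325),("phoneTop",450,77),("chair",240,330),("chair2",370,350),("chair3",390,380)]:
    print(n,P[v,u].round(3))
c=dict(np.load("scene0.npz")); P=cloud(c)
for n,u,v in [("wall",465,150),("walltop",480,5),("wallR",550,100),("shelf?",620,135),("chairback",440,300),("chairtop",482,240),("folder",390,95),("foldfront",400,190),("monR",190,150),("mon",100,20),("grip",603,105)]: print(n,P[v,u].round(3))
E
```

```text
tile [363. 208.] ((611.6409912109375, 79.43795013427734), (118.57439422607422, 38.61822509765625), 87.95159149169922) z [0.611 0.077 0.033]
tile [363. 242.] ((536.7449340820312, 74.55713653564453), (37.69725799560547, 118.13987731933594), 0.8680475354194641) z [0.536 0.078 0.034]
tile [363. 277.] ((459.2771301269531, 79.70864868164062), (118.79891204833984, 38.57737350463867), 86.27959442138672) z [0.459 0.077 0.034]
red [384 239   6   6  28] [[0.5372 0.0263 0.033 ]]
green [339 204   6   6  24] [[0.6135 0.1264 0.033 ]]
blue [338 272   6   6  30] [[0.4628 0.1274 0.033 ]]
bar ((544.616455078125, 358.75262451171875), (139.3668975830078, 6.734590530395508), 1.3982189893722534) [0.546 0.358 0.013]
bar ((548.1439819335938, 278.7107238769531), (139.8098602294922, 7.405839443206787), 2.793656349182129) [0.548 0.278 0.012]
slab ((536.4117431640625, 81.37482452392578), (147.67318725585938, 204.48611450195312), 89.00276184082031)
tray ((546.35498046875, 317.7432556152344), (149.3400421142578, 169.29220581054688), 2.8252663612365723)
shelf [0.725 0.218 0.661]
shelfedge [0.669 0.217 0.662]
shelf2
[... 180 characters left out ...]
 0.546 -0.164  0.309]
mouse [ 0.459 -0.094  0.034]
punch [0.745 0.059 0.044]
tape [0.759 0.305 0.001]
monitor [0.64  0.649 0.245]
monR [0.743 0.476 0.041]
desk [0.434 0.329 0.003]
deskR [ 0.441 -0.184 -0.001]
R edge [ 0.425 -0.194  0.016]
edgeR2 [ 0.433 -0.194  0.475]
phoneTop [0.708 0.069 0.673]
chair [ 0.291  0.376 -0.228]
chair2 [ 0.15  -0.031 -0.646]
chair3 [ 0.106 -0.065 -0.431]
wall [ 0.422 -0.209  0.166]
walltop [ 0.442 -0.194  0.543]
wallR [ 0.422 -0.798  0.268]
shelf? [0.037 0.065 0.314]
chairback [0.115 0.401 0.112]
chairtop [0.164 0.183 0.112]
folder [ 0.664 -0.148  0.302]
foldfront [ 0.536 -0.074  0.039]
monR [0.748 0.478 0.205]
mon [0.648 0.645 0.47 ]
grip [ 0.195 -0.514  0.298]
```

```bash
cat >> h.py <<'E'
def to(pts,yaw,o=None):
    """tool-frame shifts/turn to world points with tool x at world yaw (deg), tool down"""
    if o is None:
        from workcell import get_obs; o=get_obs()
    p=o["position"]; R=Ro.from_quat(o["ee_rot"])
    print("t",round(o["clock"],2),"p",np.round(p,4),"F",np.round(o["ft_force"],2),"w",round(o["grip_width"],3))
    T=Ro.from_euler("z",yaw,degrees=True)*Ro.from_quat([1,0,0,0])
    for q in pts: print(q,"->",np.round(R.inv().apply(np.array(q)-p),4))
    print("turn",np.round((R.inv()*T).as_rotvec(),4))
E
python3 -c "
from h import *
to([(.29,-.33,.24),(.335,-.2,.24),(.39,-.05,.24),(.463,.127,.2)],90)"
```

```text
t 0.1 p [ 0.2153 -0.5864  0.2416] F [-0.83 -0.25 -0.77] w 1.0
(0.29, -0.33, 0.24) -> [ 0.1585 -0.215   0.0019]
(0.335, -0.2, 0.24) -> [ 0.2455 -0.3215  0.002 ]
(0.39, -0.05, 0.24) -> [ 0.3489 -0.4433  0.0022]
(0.463, 0.127, 0.2) -> [ 0.4784 -0.5843  0.0423]
turn [-1.100e-03 -7.000e-04 -1.219e+00]
```

Units first: shifts go in shares of 0.6 m and turns go in shares of 2 pi rad. So -0.443 m / 0.6 = -0.7383, -0.25 m / 0.6 = -0.4167, -1.219 rad / 6.2832 = -0.194.

Call:
move_arm([
  {"delta_pos": [0.0533, -0.0717, 0], "turn": [0, 0, -0.0159], "fingers": 1},
  {"delta_pos": [0.1067, -0.1433, 0], "turn": [0, 0, -0.0318], "fingers": 1},
  {"delta_pos": [0.16, -0.215, 0], "turn": [0, 0, -0.0477], "fingers": 1},
  {"delta_pos": [0.2133, -0.2867, 0], "turn": [0, 0, -0.0637], "fingers": 1},
  {"delta_pos": [0.265, -0.3583, 0], "turn": [0, 0, -0.0796], "fingers": 1},
  {"delta_pos": [0.3133, -0.4167, 0], "turn": [0, 0, -0.0987], "fingers": 1},
  {"delta_pos": [0.3617, -0.4767, 0], "turn": [0, 0, -0.1178], "fingers": 1},
  {"delta_pos": [0.41, -0.5367, 0], "turn": [0, 0, -0.1369], "fingers": 1},
  {"delta_pos": [0.4667, -0.6033, 0], "turn": [0, 0, -0.156], "fingers": 1},
  {"delta_pos": [0.525, -0.6717, 0], "turn": [0, 0, -0.1751], "fingers": 1},
  {"delta_pos": [0.5817, -0.7383, 0], "turn": [0, 0, -0.194], "fingers": 1},
  {"delta_pos": [0.5817, -0.7383, 0], "turn": [0, 0, -0.194], "fingers": 1},
])

```text
clock: 1.6
position: [0.3911, -0.0471, 0.2424]
ee_rot: [0.704, 0.71, 0.0, 0.0]
ft_force: [0.3, -1.0, 0.1]
grip_width: -0.002
grasp_force: 0.0
```

```bash
python3 -c "
from h import *
to([(.462,.126,.24),(.462,.126,.08),(.462,.126,.05)],90)"
```

```text
t 1.6 p [ 0.3911 -0.0471  0.2424] F [ 0.32 -0.97  0.09] w -0.002
(0.462, 0.126, 0.24) -> [0.1726 0.0723 0.0024]
(0.462, 0.126, 0.08) -> [0.1726 0.0723 0.1624]
(0.462, 0.126, 0.05) -> [0.1726 0.0722 0.1924]
turn [0.0003 0.     0.0079]
```

Scaled: 0.192 m / 0.6 = 0.32, 0.05 m / 0.6 = 0.0833, 0.008 rad / 6.2832 = 0.0013.

Call:
move_arm([
  {"delta_pos": [0.0833, 0.0333, 0], "turn": [0, 0, 0], "fingers": 1},
  {"delta_pos": [0.1667, 0.0667, 0.0167], "turn": [0, 0, 0], "fingers": 1},
  {"delta_pos": [0.25, 0.1, 0.05], "turn": [0, 0, 0], "fingers": 1},
  {"delta_pos": [0.2883, 0.12, 0.1167], "turn": [0, 0, 0.0013], "fingers": 1},
  {"delta_pos": [0.2883, 0.12, 0.1833], "turn": [0, 0, 0.0013], "fingers": 1},
  {"delta_pos": [0.2883, 0.12, 0.25], "turn": [0, 0, 0.0013], "fingers": 1},
  {"delta_pos": [0.2883, 0.12, 0.2917], "turn": [0, 0, 0.0013], "fingers": 1},
  {"delta_pos": [0.2883, 0.12, 0.3117], "turn": [0, 0, 0.0013], "fingers": 1},
  {"delta_pos": [0.2883, 0.12, 0.32], "turn": [0, 0, 0.0013], "fingers": 1},
  {"delta_pos": [0.2883, 0.12, 0.32], "turn": [0, 0, 0.0013], "fingers": 1},
])

```text
clock: 2.85
position: [0.4628, 0.1223, 0.0508]
ee_rot: [0.71, 0.704, 0.0, 0.0]
ft_force: [-0.0, -0.2, 0.5]
grip_width: -0.0
grasp_force: 0.0
```

```bash
python3 -c "
from h import *
from workcell import *
c=camera('scene'); cv2.imwrite('pics/s1.png',cv2.resize(c['color'][120:300,260:520,::-1],(780,540)))
to([(.462,.126,.044)],90)"
```

```text
t 2.9 p [0.4629 0.1223 0.051 ] F [ 0.23 -0.59 -0.06] w 0.001
(0.462, 0.126, 0.044) -> [ 0.0037 -0.001   0.007 ]
turn [ 0.0012  0.0001 -0.0083]
```

View pics/s1.png

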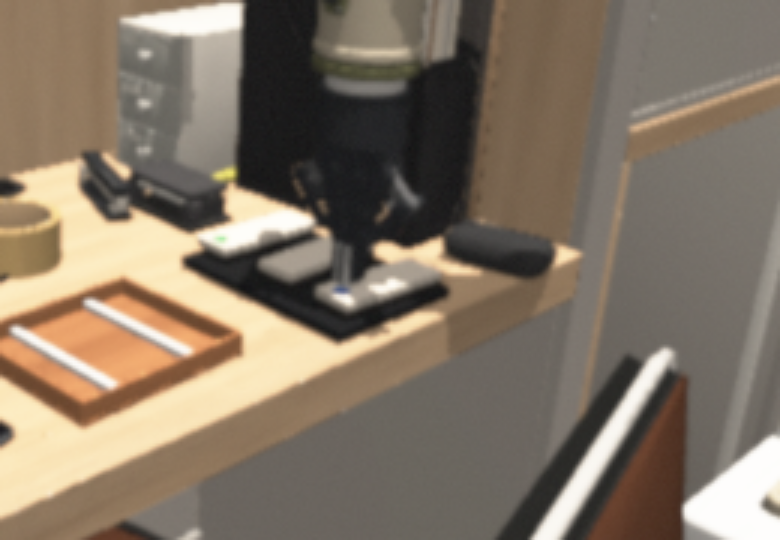

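The closed fingertips hover just above the blue dot (crop pixel 342,285). Now the slow descent.

Scaled: 0.006 m / 0.6 = 0.01, 0.0012 m / 0.6 = 0.002.

Call:
move_arm([
  {"delta_pos": [0, 0, 0.001], "turn": [0, 0, 0], "fingers": 1},
  {"delta_pos": [0, 0, 0.002], "turn": [0, 0, 0], "fingers": 1},
  {"delta_pos": [0, 0, 0.003], "turn": [0, 0, 0], "fingers": 1},
  {"delta_pos": [0, 0, 0.004], "turn": [0, 0, 0], "fingers": 1},
  {"delta_pos": [0, 0, 0.005], "turn": [0, 0, 0], "fingers": 1},
  {"delta_pos": [0, 0, 0.006], "turn": [0, 0, 0], "fingers": 1},
  {"delta_pos": [0, 0, 0.007], "turn": [0, 0, 0], "fingers": 1},
  {"delta_pos": [0, 0, 0.008], "turn": [0, 0, 0], "fingers": 1},
  {"delta_pos": [0, 0, 0.009], "turn": [0, 0, 0], "fingers": 1},
  {"delta_pos": [0, 0, 0.01], "turn": [0, 0, 0], "fingers": 1},
])

```text
clock: 4.15
position: [0.4624, 0.1224, 0.0442]
ee_rot: [0.71, 0.704, -0.0, 0.0]
ft_force: [0.4, 0.1, -0.7]
grip_width: -0.001
grasp_force: 0.0
```

Scaled: 0.001 m / 0.6 = 0.0017, 0.0005 m / 0.6 = 0.0008.

Call:
move_arm([
  {"delta_pos": [0, 0, 0.0008], "turn": [0, 0, 0], "fingers": 1},
  {"delta_pos": [0, 0, 0.0017], "turn": [0, 0, 0], "fingers": 1},
  {"delta_pos": [0, 0, 0.0017], "turn": [0, 0, 0], "fingers": 1},
])

```text
clock: 4.53
position: [0.4624, 0.1224, 0.0441]
ee_rot: [0.71, 0.704, -0.0, 0.0]
ft_force: [-5.3, -2.2, 14.7]
grip_width: -0.003
grasp_force: 7.3
```

Scaled: -0.0004 m / 0.6 = -0.0007.

Call:
move_arm([
  {"delta_pos": [0, 0, -0.0007], "turn": [0, 0, 0], "fingers": 1},
  {"delta_pos": [0, 0, -0.0007], "turn": [0, 0, 0], "fingers": 1},
  {"delta_pos": [0, 0, -0.0007], "turn": [0, 0, 0], "fingers": 1},
  {"delta_pos": [0, 0, -0.0007], "turn": [0, 0, 0], "fingers": 1},
  {"delta_pos": [0, 0, -0.0007], "turn": [0, 0, 0], "fingers": 1},
  {"delta_pos": [0, 0, -0.0007], "turn": [0, 0, 0], "fingers": 1},
  {"delta_pos": [0, 0, -0.0007], "turn": [0, 0, 0], "fingers": 1},
])

```text
clock: 5.4
position: [0.4624, 0.1224, 0.0441]
ee_rot: [0.71, 0.704, -0.0, 0.0]
ft_force: [-2.6, -0.3, 7.4]
grip_width: 0.0
grasp_force: 4.1
```

```bash
python3 -c "
from h import *
to([(.4624,.1224,.065),(.6135,.124,.065),(.6135,.124,.0475)],90)"
```

```text
t 5.4 p [0.4624 0.1224 0.0441] F [-2.61 -0.26  7.39] w 0.0
(0.4624, 0.1224, 0.065) -> [ 0.      0.     -0.0209]
(0.6135, 0.124, 0.065) -> [ 0.0028  0.1511 -0.0209]
(0.6135, 0.124, 0.0475) -> [ 0.0028  0.1511 -0.0034]
turn [ 0.0001  0.0005 -0.008 ]
```

Scaled: 0.151 m / 0.6 = 0.2517, -0.008 m / 0.6 = -0.0133, -0.008 rad / 6.2832 = -0.0013.

Call:
move_arm([
  {"delta_pos": [0, 0, -0.0083], "turn": [0, 0, 0], "fingers": 1},
  {"delta_pos": [0, 0, -0.035], "turn": [0, 0, 0], "fingers": 1},
  {"delta_pos": [0.0017, 0.0833, -0.035], "turn": [0, 0, -0.0013], "fingers": 1},
  {"delta_pos": [0.0033, 0.1667, -0.035], "turn": [0, 0, -0.0013], "fingers": 1},
  {"delta_pos": [0.005, 0.25, -0.035], "turn": [0, 0, -0.0013], "fingers": 1},
  {"delta_pos": [0.005, 0.2517, -0.0233], "turn": [0, 0, -0.0013], "fingers": 1},
  {"delta_pos": [0.005, 0.2517, -0.0133], "turn": [0, 0, -0.0013], "fingers": 1},
  {"delta_pos": [0.005, 0.2517, -0.0083], "turn": [0, 0, -0.0013], "fingers": 1},
  {"delta_pos": [0.005, 0.2517, -0.0083], "turn": [0, 0, -0.0013], "fingers": 1},
])

```text
clock: 6.52
position: [0.6128, 0.1241, 0.0489]
ee_rot: [0.707, 0.707, -0.0, 0.0]
ft_force: [0.4, 0.3, 0.9]
grip_width: -0.002
grasp_force: 0.0
```

Scaled: 0.005 m / 0.6 = 0.0083, 0.0047 m / 0.6 = 0.0078.

Call:
move_arm([
  {"delta_pos": [0, 0, 0.001], "turn": [0, 0, 0], "fingers": 1},
  {"delta_pos": [0, 0, 0.002], "turn": [0, 0, 0], "fingers": 1},
  {"delta_pos": [0, 0, 0.003], "turn": [0, 0, 0], "fingers": 1},
  {"delta_pos": [0, 0, 0.004], "turn": [0, 0, 0], "fingers": 1},
  {"delta_pos": [0, 0, 0.005], "turn": [0, 0, 0], "fingers": 1},
  {"delta_pos": [0, 0, 0.006], "turn": [0, 0, 0], "fingers": 1},
  {"delta_pos": [0, 0, 0.007], "turn": [0, 0, 0], "fingers": 1},
  {"delta_pos": [0, 0, 0.0078], "turn": [0, 0, 0], "fingers": 1},
  {"delta_pos": [0, 0, 0.0083], "turn": [0, 0, 0], "fingers": 1},
])

```text
clock: 7.65
position: [0.6134, 0.1244, 0.0438]
ee_rot: [0.707, 0.707, 0.0, -0.0]
ft_force: [0.1, 1.2, 0.9]
grip_width: -0.002
grasp_force: 0.5
```

Call:
move_arm([
  {"delta_pos": [0, 0, 0.0008], "turn": [0, 0, 0], "fingers": 1},
  {"delta_pos": [0, 0, 0.0013], "turn": [0, 0, 0], "fingers": 1},
  {"delta_pos": [0, 0, 0.0013], "turn": [0, 0, 0], "fingers": 1},
])

```text
clock: 8.02
position: [0.6134, 0.1242, 0.0429]
ee_rot: [0.707, 0.707, 0.0, 0.0]
ft_force: [-0.6, 0.7, 0.8]
grip_width: -0.0
grasp_force: 0.5
```

Scaled: 0.0022 m / 0.6 = 0.0037, 0.0018 m / 0.6 = 0.003.

Call:
move_arm([
  {"delta_pos": [0, 0, 0.001], "turn": [0, 0, 0], "fingers": 1},
  {"delta_pos": [0, 0, 0.002], "turn": [0, 0, 0], "fingers": 1},
  {"delta_pos": [0, 0, 0.003], "turn": [0, 0, 0], "fingers": 1},
  {"delta_pos": [0, 0, 0.0037], "turn": [0, 0, 0], "fingers": 1},
])

```text
clock: 8.52
position: [0.6134, 0.1242, 0.0407]
ee_rot: [0.707, 0.707, -0.0, 0.0]
ft_force: [0.9, 1.5, 1.6]
grip_width: -0.0
grasp_force: 0.6
```

Scaled: 0.001 m / 0.6 = 0.0017, 0.0005 m / 0.6 = 0.0008.

Call:
move_arm([
  {"delta_pos": [0, 0, 0.0008], "turn": [0, 0, 0], "fingers": 1},
  {"delta_pos": [0, 0, 0.0017], "turn": [0, 0, 0], "fingers": 1},
  {"delta_pos": [0, 0, 0.0017], "turn": [0, 0, 0], "fingers": 1},
])

```text
clock: 8.9
position: [0.6134, 0.1243, 0.0398]
ee_rot: [0.707, 0.707, 0.0, 0.0]
ft_force: [0.1, 0.2, 2.4]
grip_width: -0.003
grasp_force: 1.3
```

Scaled: 0.0004 m / 0.6 = 0.0007.

Call:
move_arm([
  {"delta_pos": [0, 0, 0.0007], "turn": [0, 0, 0], "fingers": 1},
  {"delta_pos": [0, 0, 0.0007], "turn": [0, 0, 0], "fingers": 1},
  {"delta_pos": [0, 0, 0.0007], "turn": [0, 0, 0], "fingers": 1},
  {"delta_pos": [0, 0, 0.0007], "turn": [0, 0, 0], "fingers": 1},
  {"delta_pos": [0, 0, 0.0007], "turn": [0, 0, 0], "fingers": 1},
  {"delta_pos": [0, 0, 0.0007], "turn": [0, 0, 0], "fingers": 1},
  {"delta_pos": [0, 0, 0.0007], "turn": [0, 0, 0], "fingers": 1},
])

```text
clock: 9.78
position: [0.6134, 0.1243, 0.0397]
ee_rot: [0.707, 0.707, 0.0, 0.0]
ft_force: [-1.3, 2.3, 5.4]
grip_width: -0.005
grasp_force: 2.9
```

```bash
python3 -c "
from h import *
to([(.6134,.1242,.065),(.537,.032,.065),(.537,.032,.048)],90)"
```

```text
t 9.78 p [0.6134 0.1243 0.0397] F [-1.28  2.3   5.39] w -0.005
(0.6134, 0.1242, 0.065) -> [-0.0001 -0.     -0.0253]
(0.537, 0.032, 0.065) -> [-0.0923 -0.0764 -0.0253]
(0.537, 0.032, 0.048) -> [-0.0923 -0.0764 -0.0083]
turn [0.0003 0.0001 0.0001]
```

Scaled: -0.092 m / 0.6 = -0.1533, -0.09 m / 0.6 = -0.15.

Call:
move_arm([
  {"delta_pos": [0, 0, -0.0033], "turn": [0, 0, 0], "fingers": 1},
  {"delta_pos": [0, 0, -0.0067], "turn": [0, 0, 0], "fingers": 1},
  {"delta_pos": [0, 0, -0.01], "turn": [0, 0, 0], "fingers": 1},
  {"delta_pos": [0, 0, -0.0433], "turn": [0, 0, 0], "fingers": 1},
  {"delta_pos": [-0.075, -0.0667, -0.0433], "turn": [0, 0, 0], "fingers": 1},
  {"delta_pos": [-0.15, -0.125, -0.0433], "turn": [0, 0, 0], "fingers": 1},
  {"delta_pos": [-0.1533, -0.1267, -0.0433], "turn": [0, 0, 0], "fingers": 1},
  {"delta_pos": [-0.1533, -0.1267, -0.03], "turn": [0, 0, 0], "fingers": 1},
  {"delta_pos": [-0.1533, -0.1267, -0.02], "turn": [0, 0, 0], "fingers": 1},
  {"delta_pos": [-0.1533, -0.1267, -0.0142], "turn": [0, 0, 0], "fingers": 1},
  {"delta_pos": [-0.1533, -0.1267, -0.0142], "turn": [0, 0, 0], "fingers": 1},
])

```text
clock: 11.15
position: [0.5373, 0.033, 0.0474]
ee_rot: [0.707, 0.707, -0.0, -0.0]
ft_force: [0.3, 0.0, -0.3]
grip_width: -0.002
grasp_force: 0.0
```

Call:
move_arm([
  {"delta_pos": [0, 0, 0.001], "turn": [0, 0, 0], "fingers": 1},
  {"delta_pos": [0, 0, 0.002], "turn": [0, 0, 0], "fingers": 1},
  {"delta_pos": [0, 0, 0.003], "turn": [0, 0, 0], "fingers": 1},
  {"delta_pos": [0, 0, 0.004], "turn": [0, 0, 0], "fingers": 1},
  {"delta_pos": [0, 0, 0.005], "turn": [0, 0, 0], "fingers": 1},
  {"delta_pos": [0, 0, 0.0058], "turn": [0, 0, 0], "fingers": 1},
  {"delta_pos": [0, 0, 0.0058], "turn": [0, 0, 0], "fingers": 1},
])

```text
clock: 12.02
position: [0.5374, 0.0322, 0.0443]
ee_rot: [0.707, 0.707, -0.0, 0.0]
ft_force: [0.2, -0.3, -0.1]
grip_width: -0.002
grasp_force: 0.0
```

Scaled: 0.0009 m / 0.6 = 0.0015, 0.0005 m / 0.6 = 0.0008.

Call:
move_arm([
  {"delta_pos": [0, 0, 0.0008], "turn": [0, 0, 0], "fingers": 1},
  {"delta_pos": [0, 0, 0.0015], "turn": [0, 0, 0], "fingers": 1},
  {"delta_pos": [0, 0, 0.0015], "turn": [0, 0, 0], "fingers": 1},
])

```text
clock: 12.4
position: [0.5375, 0.0322, 0.0441]
ee_rot: [0.707, 0.707, -0.0, 0.0]
ft_force: [-4.1, -1.2, 10.2]
grip_width: -0.003
grasp_force: 5.2
```

Red is firm, like blue, so green is the bowed one. I'll hold, then go to green's plain end.

Call:
move_arm([
  {"delta_pos": [0, 0, 0], "turn": [0, 0, 0], "fingers": 1},
  {"delta_pos": [0, 0, 0], "turn": [0, 0, 0], "fingers": 1},
  {"delta_pos": [0, 0, 0], "turn": [0, 0, 0], "fingers": 1},
  {"delta_pos": [0, 0, 0], "turn": [0, 0, 0], "fingers": 1},
  {"delta_pos": [0, 0, 0], "turn": [0, 0, 0], "fingers": 1},
  {"delta_pos": [0, 0, 0], "turn": [0, 0, 0], "fingers": 1},
  {"delta_pos": [0, 0, 0], "turn": [0, 0, 0], "fingers": 1},
])

```text
clock: 13.28
position: [0.5375, 0.0322, 0.0441]
ee_rot: [0.707, 0.707, -0.0, 0.0]
ft_force: [-3.4, -1.2, 10.3]
grip_width: -0.004
grasp_force: 5.1
```

```bash
python3 -c "
from h import *
to([(.610,.037,.065),(.610,.037,.048)],90)"
```

```text
t 13.28 p [0.5375 0.0322 0.0441] F [-3.41 -1.24 10.27] w -0.004
(0.61, 0.037, 0.065) -> [ 0.0048  0.0725 -0.0209]
(0.61, 0.037, 0.048) -> [ 0.0048  0.0725 -0.0039]
turn [ 0.0001  0.0007 -0.    ]
```

Scaled: 0.073 m / 0.6 = 0.1217, 0.04 m / 0.6 = 0.0667.

Call:
move_arm([
  {"delta_pos": [0, 0, -0.0083], "turn": [0, 0, 0], "fingers": 1},
  {"delta_pos": [0, 0, -0.035], "turn": [0, 0, 0], "fingers": 1},
  {"delta_pos": [0.0067, 0.0667, -0.035], "turn": [0, 0, 0], "fingers": 1},
  {"delta_pos": [0.0133, 0.1217, -0.035], "turn": [0, 0, 0], "fingers": 1},
  {"delta_pos": [0.0133, 0.1217, -0.035], "turn": [0, 0, 0], "fingers": 1},
  {"delta_pos": [0.0133, 0.1217, -0.0217], "turn": [0, 0, 0], "fingers": 1},
  {"delta_pos": [0.0133, 0.1217, -0.0133], "turn": [0, 0, 0], "fingers": 1},
  {"delta_pos": [0.0133, 0.1217, -0.0083], "turn": [0, 0, 0], "fingers": 1},
  {"delta_pos": [0.0133, 0.1217, -0.0083], "turn": [0, 0, 0], "fingers": 1},
])

```text
clock: 14.4
position: [0.61, 0.04, 0.0482]
ee_rot: [0.707, 0.707, -0.0, -0.0]
ft_force: [0.4, 0.3, 0.2]
grip_width: -0.0
grasp_force: 0.0
```

Scaled: 0.007 m / 0.6 = 0.0117, 0.0066 m / 0.6 = 0.011.

Call:
move_arm([
  {"delta_pos": [0, 0, 0.001], "turn": [0, 0, 0], "fingers": 1},
  {"delta_pos": [0, 0, 0.002], "turn": [0, 0, 0], "fingers": 1},
  {"delta_pos": [0, 0, 0.003], "turn": [0, 0, 0], "fingers": 1},
  {"delta_pos": [0, 0, 0.004], "turn": [0, 0, 0], "fingers": 1},
  {"delta_pos": [0, 0, 0.005], "turn": [0, 0, 0], "fingers": 1},
  {"delta_pos": [0, 0, 0.006], "turn": [0, 0, 0], "fingers": 1},
  {"delta_pos": [0, 0, 0.007], "turn": [0, 0, 0], "fingers": 1},
  {"delta_pos": [0, 0, 0.008], "turn": [0, 0, 0], "fingers": 1},
  {"delta_pos": [0, 0, 0.009], "turn": [0, 0, 0], "fingers": 1},
  {"delta_pos": [0, 0, 0.01], "turn": [0, 0, 0], "fingers": 1},
  {"delta_pos": [0, 0, 0.011], "turn": [0, 0, 0], "fingers": 1},
  {"delta_pos": [0, 0, 0.0117], "turn": [0, 0, 0], "fingers": 1},
])

```text
clock: 15.9
position: [0.6105, 0.04, 0.0414]
ee_rot: [0.707, 0.707, -0.0, 0.0]
ft_force: [-0.2, -2.6, 2.3]
grip_width: 0.0
grasp_force: 1.1
```

Scaled: 0.001 m / 0.6 = 0.0017, 0.0005 m / 0.6 = 0.0008.

Call:
move_arm([
  {"delta_pos": [0, 0, 0.0008], "turn": [0, 0, 0], "fingers": 1},
  {"delta_pos": [0, 0, 0.0017], "turn": [0, 0, 0], "fingers": 1},
  {"delta_pos": [0, 0, 0.0017], "turn": [0, 0, 0], "fingers": 1},
])

```text
clock: 16.27
position: [0.6105, 0.0399, 0.0406]
ee_rot: [0.707, 0.707, -0.0, 0.0]
ft_force: [-1.3, -2.9, 4.5]
grip_width: 0.001
grasp_force: 2.4
```

Scaled: 0.0005 m / 0.6 = 0.0008.

Call:
move_arm([
  {"delta_pos": [0, 0, 0.0008], "turn": [0, 0, 0], "fingers": 1},
  {"delta_pos": [0, 0, 0.0008], "turn": [0, 0, 0], "fingers": 1},
  {"delta_pos": [0, 0, 0.0008], "turn": [0, 0, 0], "fingers": 1},
  {"delta_pos": [0, 0, 0.0008], "turn": [0, 0, 0], "fingers": 1},
  {"delta_pos": [0, 0, 0.0008], "turn": [0, 0, 0], "fingers": 1},
  {"delta_pos": [0, 0, 0.0008], "turn": [0, 0, 0], "fingers": 1},
  {"delta_pos": [0, 0, 0.0008], "turn": [0, 0, 0], "fingers": 1},
  {"delta_pos": [0, 0, 0.0008], "turn": [0, 0, 0], "fingers": 1},
])

```text
clock: 17.27
position: [0.6106, 0.0399, 0.0405]
ee_rot: [0.707, 0.707, -0.0, 0.0]
ft_force: [-2.7, -3.2, 9.3]
grip_width: -0.002
grasp_force: 4.6
```

```bash
python3 -c "
from h import *
to([(.610,.04,.065),(.6116,.079,.12)],90)"
```

```text
t 17.27 p [0.6106 0.0399 0.0405] F [-2.66 -3.19  9.27] w -0.002
(0.61, 0.04, 0.065) -> [ 0.0001 -0.0006 -0.0245]
(0.6116, 0.079, 0.12) -> [ 0.0391  0.0011 -0.0795]
turn [ 0.0004  0.0007 -0.0002]
```

Scaled: -0.06 m / 0.6 = -0.1, 0.039 m / 0.6 = 0.065, 0.04 rad / 6.2832 = 0.0064.

Call:
move_arm([
  {"delta_pos": [0, 0, -0.0033], "turn": [0, 0, 0], "fingers": 1},
  {"delta_pos": [0, 0, -0.0067], "turn": [0, 0, 0], "fingers": 1},
  {"delta_pos": [0, 0, -0.01], "turn": [0, 0, 0], "fingers": 1},
  {"delta_pos": [0, 0, -0.05], "turn": [0, 0, 0], "fingers": 1},
  {"delta_pos": [0.0333, 0.0017, -0.1], "turn": [0, 0, 0.0032], "fingers": 0.3},
  {"delta_pos": [0.065, 0.0017, -0.1], "turn": [0, 0, 0.0064], "fingers": 0.3},
  {"delta_pos": [0.065, 0.0017, -0.1], "turn": [0, 0, 0.0064], "fingers": 0.3},
  {"delta_pos": [0.065, 0.0017, -0.1], "turn": [0, 0, 0.0064], "fingers": 0.3},
  {"delta_pos": [0.065, 0.0017, -0.1], "turn": [0, 0, 0.0064], "fingers": 0.3},
])

```text
clock: 18.4
position: [0.6113, 0.0779, 0.0993]
ee_rot: [0.721, 0.692, -0.001, -0.0]
ft_force: [0.1, -0.0, 0.4]
grip_width: 0.704
grasp_force: 0.0
```

Run:
```python
from h import *
from workcell import *
im=[]
for n,(a,b,x,y) in (("top",(180,300,300,420)),("scene",(170,250,310,430))):
    c=camera(n); im.append(cv2.resize(c['color'][a:b,x:y,::-1],(390,390 if n=="top" else 260)))
    np.savez(n+"1.npz",**c)
im[1]=cv2.copyMakeBorder(im[1],0,130,0,0,0)
cv2.imwrite('pics/g1.png',np.hstack(im))
to([(.6116,.079,.06),(.6116,.079,.027)],87.8)
```

```text
t 18.5 p [0.6113 0.0783 0.0996] F [ 0.41  0.39 -0.26] w 0.701
(0.6116, 0.079, 0.06) -> [0.0007 0.0003 0.0396]
(0.6116, 0.079, 0.027) -> [0.0007 0.0003 0.0726]
turn [-0.0005  0.0004 -0.0025]
```

View pics/g1.png

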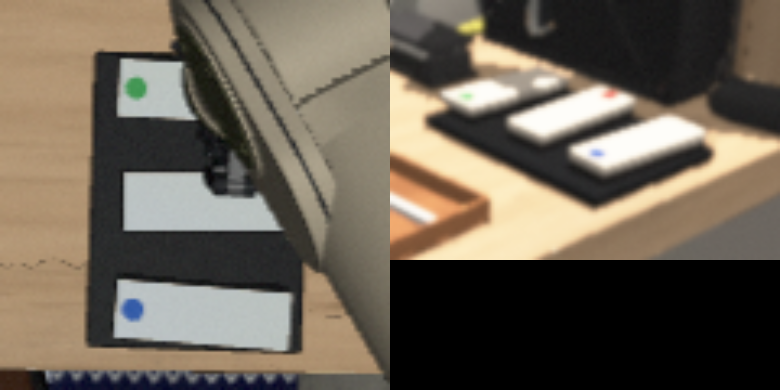

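The green tile hasn't moved: its dot is at crop (136,88), which is original (342,207). All tiles lie level, so I'll descend and grip.

Scaled: 0.0725 m / 0.6 = 0.1208, 0.071 m / 0.6 = 0.1183.

Call:
move_arm([
  {"delta_pos": [0.0017, 0, 0.05], "turn": [0, 0, 0], "fingers": 0.3},
  {"delta_pos": [0.0017, 0, 0.0833], "turn": [0, 0, 0], "fingers": 0.3},
  {"delta_pos": [0.0017, 0, 0.1033], "turn": [0, 0, 0], "fingers": 0.3},
  {"delta_pos": [0.0017, 0, 0.1133], "turn": [0, 0, 0], "fingers": 0.3},
  {"delta_pos": [0.0017, 0, 0.1183], "turn": [0, 0, 0], "fingers": 0.3},
  {"delta_pos": [0.0017, 0, 0.1208], "turn": [0, 0, 0], "fingers": 0.3},
  {"delta_pos": [0.0017, 0, 0.1208], "turn": [0, 0, 0], "fingers": 0.3},
])

```text
clock: 19.38
position: [0.6117, 0.0802, 0.0278]
ee_rot: [0.721, 0.693, 0.0, 0.0]
ft_force: [0.2, 0.1, -0.1]
grip_width: 0.703
grasp_force: 0.0
```

Call:
move_arm([
  {"delta_pos": [0, 0, 0], "turn": [0, 0, 0], "fingers": 0.45},
  {"delta_pos": [0, 0, 0], "turn": [0, 0, 0], "fingers": 0.5},
  {"delta_pos": [0, 0, 0], "turn": [0, 0, 0], "fingers": 0.6},
  {"delta_pos": [0, 0, 0], "turn": [0, 0, 0], "fingers": 0.8},
  {"delta_pos": [0, 0, 0], "turn": [0, 0, 0], "fingers": 0.8},
  {"delta_pos": [0, 0, 0], "turn": [0, 0, 0], "fingers": 0.8},
], force=40)

```text
clock: 20.12
position: [0.612, 0.0802, 0.0281]
ee_rot: [0.721, 0.693, 0.0, 0.0]
ft_force: [0.7, -0.2, 5.6]
grip_width: 0.453
grasp_force: 41.2
```

Scaled: -0.08 m / 0.6 = -0.1333, -0.065 m / 0.6 = -0.1083.

Call:
move_arm([
  {"delta_pos": [0, 0, -0.0017], "turn": [0, 0, 0], "fingers": 0.8},
  {"delta_pos": [0, 0, -0.005], "turn": [0, 0, 0], "fingers": 0.8},
  {"delta_pos": [0, 0, -0.0133], "turn": [0, 0, 0], "fingers": 0.8},
  {"delta_pos": [0, 0, -0.0333], "turn": [0, 0, 0], "fingers": 0.8},
  {"delta_pos": [0, 0, -0.0667], "turn": [0, 0, 0], "fingers": 0.8},
  {"delta_pos": [0, 0, -0.1083], "turn": [0, 0, 0], "fingers": 0.8},
  {"delta_pos": [0, 0, -0.1333], "turn": [0, 0, 0], "fingers": 0.8},
  {"delta_pos": [0, 0, -0.1333], "turn": [0, 0, 0], "fingers": 0.8},
  {"delta_pos": [0, 0, -0.1333], "turn": [0, 0, 0], "fingers": 0.8},
])

```text
clock: 21.25
position: [0.611, 0.0799, 0.1067]
ee_rot: [0.721, 0.693, -0.0, -0.0]
ft_force: [-0.4, -0.5, -2.1]
grip_width: 0.457
grasp_force: 40.6
```

Run:
```python
from h import *
to([(.5464,.3175,.11),(.5464,.3175,.03)],92.7)
```

```text
t 21.25 p [0.611  0.0799 0.1067] F [-0.42 -0.5  -2.05] w 0.457
(0.5464, 0.3175, 0.11) -> [ 0.2348 -0.0741 -0.0033]
(0.5464, 0.3175, 0.03) -> [ 0.2348 -0.074   0.0767]
turn [-0.0009  0.0004 -0.0872]
```

Scaled: 0.235 m / 0.6 = 0.3917, -0.074 m / 0.6 = -0.1233, -0.087 rad / 6.2832 = -0.0138.

Call:
move_arm([
  {"delta_pos": [0.025, -0.0083, 0], "turn": [0, 0, -0.0008], "fingers": 0.8},
  {"delta_pos": [0.0667, -0.02, 0], "turn": [0, 0, -0.0024], "fingers": 0.8},
  {"delta_pos": [0.1167, -0.0367, 0], "turn": [0, 0, -0.004], "fingers": 0.8},
  {"delta_pos": [0.1667, -0.0517, 0], "turn": [0, 0, -0.0059], "fingers": 0.8},
  {"delta_pos": [0.2167, -0.0683, 0], "turn": [0, 0, -0.0076], "fingers": 0.8},
  {"delta_pos": [0.2667, -0.0833, 0], "turn": [0, 0, -0.0095], "fingers": 0.8},
  {"delta_pos": [0.3167, -0.1, 0], "turn": [0, 0, -0.0111], "fingers": 0.8},
  {"delta_pos": [0.3583, -0.1133, 0], "turn": [0, 0, -0.0127], "fingers": 0.8},
  {"delta_pos": [0.3833, -0.1217, 0], "turn": [0, 0, -0.0137], "fingers": 0.8},
  {"delta_pos": [0.3917, -0.1233, 0], "turn": [0, 0, -0.0138], "fingers": 0.8},
  {"delta_pos": [0.3917, -0.1233, 0], "turn": [0, 0, -0.0138], "fingers": 0.8},
  {"delta_pos": [0.3917, -0.1233, 0], "turn": [0, 0, -0.0138], "fingers": 0.8},
])

```text
clock: 22.75
position: [0.5475, 0.3168, 0.1072]
ee_rot: [0.691, 0.723, -0.0, 0.0]
ft_force: [-0.1, 0.5, -2.3]
grip_width: 0.461
grasp_force: 40.6
```

Run:
```python
from h import *
from workcell import *
c=camera("scene"); P=cloud(c); hsv=cv2.cvtColor(c["color"],cv2.COLOR_RGB2HSV)
cv2.imwrite('pics/p1.png',cv2.resize(c['color'][140:290,210:430,::-1],(790,540)))
m=(hsv[...,2]>110)&(hsv[...,1]<60)&(P[...,2]>.06)&(P[...,2]<.15)&(abs(P[...,0]-.546)<.05)&(abs(P[...,1]-.3175)<.08)
Q=P[m]; print(len(Q),Q.min(0).round(3),Q.max(0).round(3),np.median(Q,0).round(3))
for lo,hi in((.25,.29),(.29,.34),(.34,.39)):
    q=Q[(Q[:,1]>lo)&(Q[:,1]<hi)]; print(len(q),np.round(np.median(q,0),4), np.round(np.percentile(q[:,2],90),4)) if len(q) else 0
to([(.5464,.3175,.04)],92.7)
```

```text
390 [0.515 0.257 0.1  ] [0.574 0.378 0.134] [0.537 0.334 0.112]
89 [0.5344 0.2723 0.1124] 0.1134
125 [0.5395 0.3278 0.1127] 0.1203
176 [0.5394 0.3611 0.1121] 0.1133
t 22.8 p [0.5475 0.3168 0.1073] F [-0.31  0.25 -2.4 ] w 0.461
(0.5464, 0.3175, 0.04) -> [ 0.0008 -0.0011  0.0673]
turn [ 0.0002  0.0006 -0.0018]
```

View pics/p1.png

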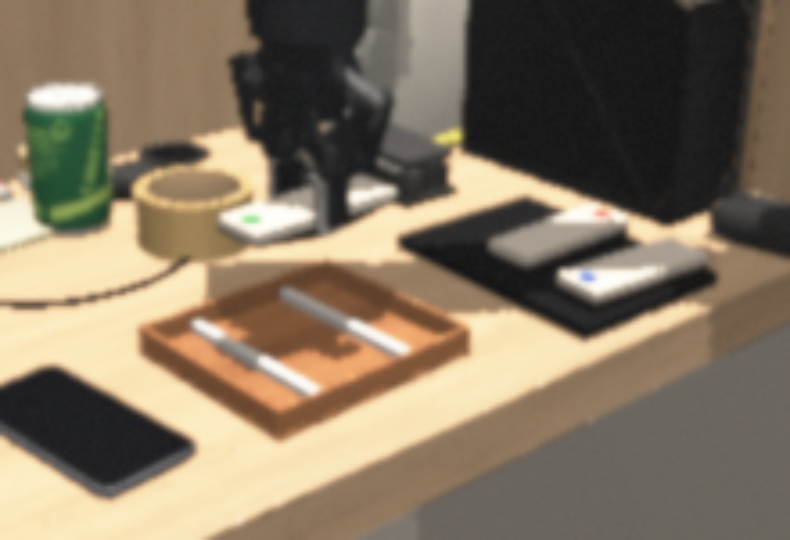

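The tile hangs level over the tray: 0.112 m at both ends, y 0.257–0.378, dot at crop (250,218). Lowering it now.

Scaled: 0.085 m / 0.6 = 0.1417, 0.0844 m / 0.6 = 0.1407.

Call:
move_arm([
  {"delta_pos": [0.0017, -0.0017, 0.025], "turn": [0, 0, 0], "fingers": 0.8},
  {"delta_pos": [0.0017, -0.0017, 0.0667], "turn": [0, 0, 0], "fingers": 0.8},
  {"delta_pos": [0.0017, -0.0017, 0.1], "turn": [0, 0, 0], "fingers": 0.8},
  {"delta_pos": [0.0017, -0.0017, 0.12], "turn": [0, 0, 0], "fingers": 0.8},
  {"delta_pos": [0.0017, -0.0017, 0.1317], "turn": [0, 0, 0], "fingers": 0.8},
  {"delta_pos": [0.0017, -0.0017, 0.1367], "turn": [0, 0, 0], "fingers": 0.8},
  {"delta_pos": [0.0017, -0.0017, 0.1377], "turn": [0, 0, 0], "fingers": 0.8},
  {"delta_pos": [0.0017, -0.0017, 0.1387], "turn": [0, 0, 0], "fingers": 0.8},
  {"delta_pos": [0.0017, -0.0017, 0.1397], "turn": [0, 0, 0], "fingers": 0.8},
  {"delta_pos": [0.0017, -0.0017, 0.1407], "turn": [0, 0, 0], "fingers": 0.8},
  {"delta_pos": [0.0017, -0.0017, 0.1417], "turn": [0, 0, 0], "fingers": 0.8},
])

```text
clock: 24.18
position: [0.5459, 0.3189, 0.0224]
ee_rot: [0.69, 0.724, 0.0, 0.0]
ft_force: [-0.0, -0.3, -1.9]
grip_width: 0.46
grasp_force: 40.6
```

Scaled: 0.0022 m / 0.6 = 0.0037, 0.0018 m / 0.6 = 0.003.

Call:
move_arm([
  {"delta_pos": [-0.0008, 0, 0.001], "turn": [0, 0, 0], "fingers": 0.8},
  {"delta_pos": [-0.0017, 0, 0.002], "turn": [0, 0, 0], "fingers": 0.8},
  {"delta_pos": [-0.0017, 0, 0.003], "turn": [0, 0, 0], "fingers": 0.8},
  {"delta_pos": [-0.0017, 0, 0.0037], "turn": [0, 0, 0], "fingers": 0.8},
  {"delta_pos": [-0.0017, 0, 0.0037], "turn": [0, 0, 0], "fingers": 0.8},
])

```text
clock: 24.8
position: [0.5459, 0.3178, 0.0207]
ee_rot: [0.69, 0.724, -0.0, 0.0]
ft_force: [-2.3, -3.1, 5.9]
grip_width: 0.452
grasp_force: 41.4
```

Touched down on the bars. Releasing.

Scaled: -0.0004 m / 0.6 = -0.0007.

Call:
move_arm([
  {"delta_pos": [0, 0, -0.0007], "turn": [0, 0, 0], "fingers": 0.8},
  {"delta_pos": [0, 0, -0.0007], "turn": [0, 0, 0], "fingers": 0.5},
  {"delta_pos": [0, 0, -0.0007], "turn": [0, 0, 0], "fingers": 0.4},
  {"delta_pos": [0, 0, -0.0007], "turn": [0, 0, 0], "fingers": 0.3},
  {"delta_pos": [0, 0, -0.0007], "turn": [0, 0, 0], "fingers": 0.3},
  {"delta_pos": [0, 0, -0.0007], "turn": [0, 0, 0], "fingers": 0.3},
])

```text
clock: 25.55
position: [0.5459, 0.3179, 0.0206]
ee_rot: [0.69, 0.724, 0.0, 0.0]
ft_force: [-0.1, 0.4, -0.6]
grip_width: 0.701
grasp_force: 0.0
```

Scaled: -0.22 m / 0.6 = -0.3667, -0.2 m / 0.6 = -0.3333.

Call:
move_arm([
  {"delta_pos": [0, 0, -0.0083], "turn": [0, 0, 0], "fingers": 0.3},
  {"delta_pos": [0, 0, -0.0333], "turn": [0, 0, 0], "fingers": 0.3},
  {"delta_pos": [0, 0, -0.0833], "turn": [0, 0, 0], "fingers": 0.3},
  {"delta_pos": [0, 0, -0.1667], "turn": [0, 0, 0], "fingers": 0.3},
  {"delta_pos": [0, 0, -0.25], "turn": [0, 0, 0], "fingers": 0.3},
  {"delta_pos": [0, -0.0833, -0.3333], "turn": [0, 0, 0], "fingers": 0.3},
  {"delta_pos": [-0.0833, -0.1667, -0.3333], "turn": [0, 0, 0], "fingers": 0.3},
  {"delta_pos": [-0.1667, -0.2333, -0.3333], "turn": [0, 0, 0], "fingers": 0.3},
  {"delta_pos": [-0.25, -0.2333, -0.3333], "turn": [0, 0, 0], "fingers": 0.3},
  {"delta_pos": [-0.3333, -0.2333, -0.3333], "turn": [0, 0, 0], "fingers": 0.3},
  {"delta_pos": [-0.3667, -0.2333, -0.3333], "turn": [0, 0, 0], "fingers": 0.3},
])

```text
clock: 26.92
position: [0.4163, 0.0888, 0.2216]
ee_rot: [0.692, 0.722, -0.0, 0.001]
ft_force: [0.3, 0.4, -0.3]
grip_width: 0.703
grasp_force: 0.0
```

Run:
```python
from h import *
from workcell import *
o=get_obs(); print(o["clock"],o["position"].round(3) if hasattr(o["position"],"round") else o["position"],np.round(o["ft_force"],1))
c=camera("top"); P=cloud(c); hsv=cv2.cvtColor(c["color"],cv2.COLOR_RGB2HSV)
cv2.imwrite('pics/f1.png',cv2.resize(c['color'][120:310,150:470,::-1],(800,475)))
w=(hsv[...,2]>140)&(hsv[...,1]<60); w[:,:205]=0;w[:,405:]=0;w[:185]=0;w[295:]=0
n,l,s,ce=cv2.connectedComponentsWithStats(w.astype(np.uint8))
for i in range(1,n):
    if s[i,4]>200: print(np.round(ce[i]),rect(c,l==i,.025 if ce[i][0]<310 else .033),np.median(P[l==i],0).round(4))
c=camera("scene"); P=cloud(c); hsv=cv2.cvtColor(c["color"],cv2.COLOR_RGB2HSV)
m=(hsv[...,2]>110)&(hsv[...,1]<60)&(abs(P[...,0]-.546)<.018)&(P[...,2]>.018)&(P[...,2]<.06)
for y in(.27,.3,.335,.365):
    q=P[m&(abs(P[...,1]-y)<.012)]; print(y,len(q),np.median(q,0).round(4) if len(q) else 0)
```

```text
26.925 [0.416 0.089 0.222] [ 0.3  0.4 -0.3]
[256. 239.] ((520.287841796875, 316.0569152832031), (85.7310791015625, 118.43135070800781), 2.4109816551208496) [0.5407 0.3139 0.0261]
[345. 242.] ((536.0836181640625, 116.95663452148438), (37.65963363647461, 33.33064651489258), 0.8681179285049438) [0.5369 0.1185 0.0335]
[347. 276.] ((461.3221740722656, 110.7078857421875), (56.682281494140625, 38.9493522644043), 86.41477966308594) [0.4578 0.1127 0.0339]
0.27 78 [0.5405 0.2703 0.0264]
0.3 78 [0.5426 0.2998 0.0264]
0.335 68 [0.545  0.3341 0.0263]
0.365 72 [0.544  0.3684 0.0263]
```

View pics/f1.png

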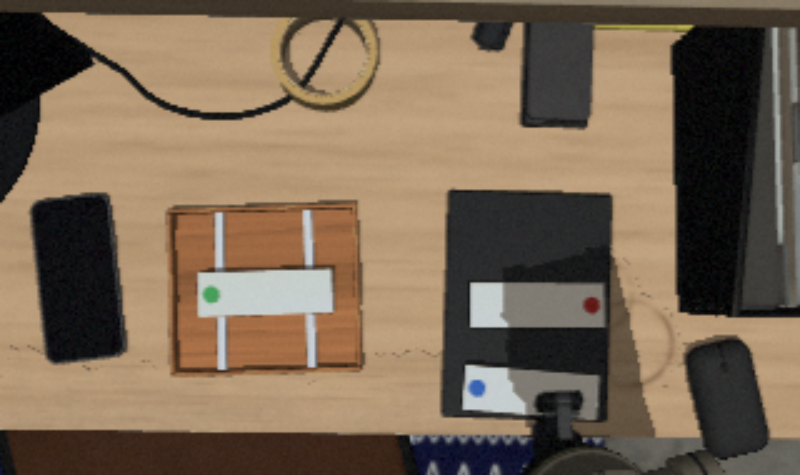

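The green tile lies level across both bars (crop cols 197-333, rows 270-317), and its measured top is 0.026 m at both ends. The red and blue tiles are in place and the bystanders haven't moved, so I'm handing in.

```bash
python3 -c "
from workcell import *
print(hand_in())"
```

```text
the job is handed in; nothing more can be done
None
```

The green-dotted tile was the bowed one: all press checks were done in order, it now lies level and centred across both tray bars, and the job is handed in at about 27 s (no verdict was returned).

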